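# Select the feed on the sole-roughing machine

### The job

Push the square-knobbed selector lever on the roughing machine out of its park slot, across the H-gate and fully home into the working slot marked by the setting bar (the other three slots have only a round stud), then leave it there. Only push the knob: do not pinch it between the fingers, do not put the lever into any of the three other working slots on the way, and leave everything else where it stands.

Things in the scene. Friction and masses are not known exactly. Their poses are not given: they have to be found in the camera images.
- machine: Bench roughing machine, fixed: green gear case 240 (x) x 300 (y) x 92 high, a cork drum on its right (-y) side, a grey motor on its left (+y) side, both lower than 125. Origin: centre of the case's underside. Axes: z up, x 'far' (away from the robot at yaw 0), y 'left'; its yaw varies by up to 0.3 rad.
- gate_centre (a point): Middle of the cross channel on the top of the aluminium gate plate (180 x 180, 4 thick, top 100 above the table), above the machine's origin. Slots 16 wide: the channel runs along the machine's y; each end has a far (+x) and a near (-x) working slot; in the middle a park slot goes to the near side only, solid wall opposite. All channel and slot ends are firm stops.
- knob_centre (a point): Centre of the selector lever's dark wooden square knob, 40 x 40 x 34 high, corners notched by 5, on a 12 thick steel stem. Height: 195 upright, about 183 parked, 176 in a working slot. From gate_centre in machine x, y: about -57, 0 fully parked (starts there or partly out); 0, 0 mid-channel; 0, +-57 at channel ends; +-57, +-51.5 fully home in a working slot (play 3).
- lever_pivot (a point): The lever's pivot inside the case, 30 above the machine's origin and 165 below the knob's centre along the stem. The lever leans both ways about it. Friction holds the lever wherever it is left (no spring); moving it takes about 2 to 4 N at the knob.
- gate_fore (a joint): Lean of the lever along the machine's x: 0 in the channel (play about 0.03), + towards far, - towards near; about +-0.35 rad when fully home in a working slot; starts between -0.37 and -0.22 (park slot).
- gate_side (a joint): Lean of the lever along the machine's y: 0 in the middle, + towards the left (+y); about +-0.35 rad at the ends of the channel and in the working slots.
- setting_bar: The setting bar that marks the wanted slot: a dark steel bar 12 (x) x 36 (y) x 14 high, fixed on the gate plate just beyond the closed end of one of the four working slots, vertically below where the knob's centre stands when the lever is fully home in that slot. Origin: centre of its underside, 100 above the table; axes parallel to the machine's.
- stud_a: One of three low round dark steel studs, 16 across, 6 high, fixed on the gate plate beyond the closed ends of the three other working slots, placed as the setting bar is. Origin: centre of its underside.
- stud_b: One of three low round dark steel studs, 16 across, 6 high, fixed on the gate plate beyond the closed ends of the three other working slots, placed as the setting bar is. Origin: centre of its underside.
- stud_c: One of three low round dark steel studs, 16 across, 6 high, fixed on the gate plate beyond the closed ends of the three other working slots, placed as the setting bar is. Origin: centre of its underside.
- knob_far: The far (+x) side of the knob: a cheek 30 wide, 34 high and 6 thick, fixed to the lever; origin at its centre, 17 from the knob's centre; its outer face lies 20 from it.
- knob_near: The near (-x) side of the knob: a cheek 30 wide, 34 high and 6 thick, fixed to the lever; origin at its centre, 17 from the knob's centre; its outer face lies 20 from it.
- knob_left: The left (+y) side of the knob: a cheek 30 wide, 34 high and 6 thick, fixed to the lever; origin at its centre, 17 from the knob's centre; its outer face lies 20 from it.
- knob_right: The right (-y) side of the knob: a cheek 30 wide, 34 high and 6 thick, fixed to the lever; origin at its centre, 17 from the knob's centre; its outer face lies 20 from it.
- soles_low: Bystander, loose: a low stack of five felt and rubber slipper soles, 305 x 85 x 45, one piece. Origin: centre of its underside.
- card_tray: Bystander, loose: an empty open cardboard tray, 320 x 220 x 50. Origin: centre of its underside.
- shoe_brush: Bystander, loose: a wooden shoe brush lying bristles down, 170 x 55 x 44. Origin: centre of its underside.
- pen_jar: Bystander, loose: a glass jar of pencils, 76 across, 160 high. Origin: centre of its underside.
- hammer: Bystander, loose: a hammer lying on the table.
- wax_tin: Bystander, loose on the machine's case beside the gate's left edge: a small steel tin, 40 across, 34 high. Origin: centre of its underside, 92 above the table.
- thread_spool: Bystander, loose on the machine's case beside the gate's right edge: a small wooden spool standing, 32 across, 34 high. Origin: centre of its underside, 92 above the table.

How it is judged:
By the outcome, as a careful person would: the job done as asked, in the order asked, and still so for the second after the job is handed in, with the robot touching nothing.
It also fails if it takes over 45 s, if anything falls off the work surface, if the arm or the gripper's body presses on something with over 40 N, if the wrist force passes 120 N, or if a joint passes its speed limit or range.

### The arm

A 6-joint arm with a two-finger parallel gripper is mounted at the origin on the work surface. World frame = base frame: x ahead of the robot, y to its left, z up, the work surface at z = 0. Lengths are in m, angles in rad, forces in N, time in s.
With the tool pointing down it reaches from about 0.225 to 0.725 m from the base axis. Payload 3.1 kg.
Tool frame: the origin (TCP) lies at the very end of the fingers, on their centre line; the grasp point (between the pads) lies 19 mm behind it; z points along the fingers, y is the line along which they close (so a half turn about z gives the same grasp; the last joint's range is limited). The gripper opens to 85 mm and grips with 20 to 120 N. Pads are 22 mm wide; open, the fingers measure 114 mm over their backs; the gripper's body (76 mm by 85 mm) begins 54 mm behind the grasp point. The pads swing forward as they close: fully open they stand 13 mm farther back than shut.
Start: joints at [1.174, 0.048, 0.099, 1.622, 0, 1.443], TCP at [0.139, 0.506, 0.231] pointing down, gripper open.
Joint ranges: [-2.91, 2.91], [-0.99, 1.94], [-1.21, 1.42], [-2.12, 2.29], [-1.49, 1.47], [-3.14, 3.14]. Speed limits (rad/s): [2.79, 2.79, 3.14, 3.14, 3.14, 3.14].

### API

Orientations are given as a rotation vector (axis times angle).
In Python, from workcell import ctrl, vision, order gives the robot as it stands.
- The arm moves only by the shell command python3 -m handwheel 'ROWS'. ROWS is JSON, a list of rows, each a list of 7 numbers: the turn, a rotation vector about the tool's x, y, z in rad, then the shift along the tool's x, y, z in m, then the finger opening in m, from 0 to 0.0854. A call has 1 to 10 rows; each row shifts and turns the commanded pose from where the row before left it, along the tool's axes as they then stand; what a row does not reach is not made up. A row lasts 1/12 s, in which the tool goes at most 41.7 mm and 7.16 degrees, less where a joint would pass 70% of its speed; a pose out of reach is approached as far as the arm can. A call with a gripper value outside its range is refused whole. The fingers move at their own pace and stop on an object; the grip force is fixed at half the most. Time passes only in rows, so rows that do not move let the fingers close. It gives the time, the measured TCP pose, the force, the opening and the grip force at its end, in the units of the state.
- ctrl.get_obs(): the state, without advancing time (a new reading comes with each control period).
- vision.snapshot(name): name is "scene" or "top" or "wrist"; returns a dict with "color" (384x512x3 uint8, blue, green, red), "range_z" (384x512 float32, m along the optical axis (not along the pixel's ray), 0 where there is no reading), "fov_y" (degrees; the focal length in pixels is half the picture's height over the tangent of half this angle, whatever the lens; pixels are square), "cx", "cy" (the principal point, pixels), "k1" (the pictures are not rectified: a ray, as slopes to the right and down, at radius r is drawn at 1 + k1 r^2 times it, then the intrinsics apply), "xyz" and "orientation" of the camera in the world. Camera axes: x right, y up, looking along -z (the intrinsics and any distortion apply to the point x, -y, -z); pixel columns grow to the right and rows downward; lengths in m; the calibration is good to about 2 mm. A picture is of the moment at which its call begins.
- order.finish_job(): hands the job in; it is judged then, once.
Trained networks look in the newest picture that a camera, given by its name, has taken for a name from the list of things; names that differ only in an ending like _2 or _b are one class to them, and where a whole thing is asked for, a point or a joint stands for the part that bears it (a point fixed in the world has none). Each returns a list of dicts, best first, with "p" (0 to 1); they miss things now and then, are a little off and sometimes report something else, mostly with a low value. They report only what shows in the picture. A call takes as long as a camera call.
- vision.search_frame(camera, name): "pixel" ([column, row] in pixels, amid what is visible of it).
- vision.pinpoint(camera, name): "pixel" ([column, row] in pixels: a listed point, or the origin of a listed thing).
The state is a dict: "time_s": time; "q": joint angles; "joint_vel": joint speeds; "joint_torque": joint torques, N m; "position": TCP position; "tool_rot": TCP orientation; "contact_force": force on the tool from outside, world axes, zero at the start; "torque": the same for the moment, N m; "grip_width": opening from 0.0 (shut) to 1.0 (fully open); "grip_force": force on a finger pad.
Only numpy, scipy, OpenCV 4.12 (cv2) and the standard library are available. Lean on these libraries where they do the work, as an engineer would, in place of code of your own. Each camera call takes 0.05 s, during which the arm holds its last target. There are 200 camera calls.

## Working session

There is one attempt and no reset: what is moved stays moved. The work goes in short steps, Python scripts to look and compute and a shell command to move; the robot and the scene stay as the last step left them, time stands still between calls to the robot, and variables do not carry over. Pictures are saved under pics/ and viewed, at most 10 in all, crops included, and the job is handed in when it is done.

```bash
mkdir -p pics
cat > h.py <<'E'
import numpy as np, cv2
from scipy.spatial.transform import Rotation as R
from workcell import ctrl, vision, order
def camR(s):
    o=np.array(s["orientation"],float)
    return o if o.shape==(3,3) else R.from_rotvec(o).as_matrix() if o.size==3 else R.from_quat(o).as_matrix()
def ray(s,px):
    h=s["color"].shape[0]; f=h/2/np.tan(np.radians(s["fov_y"])/2)
    d=(np.array(px,float)-[s["cx"],s["cy"]])/f; u=d.copy()
    for _ in range(20): u=d/(1+s["k1"]*(u@u))
    return camR(s)@np.array([u[0],-u[1],-1.0])
def at_z(s,px,z):
    r=ray(s,px); c=np.array(s["xyz"]); return c+r*(z-c[2])/r[2]
def depth(s,px):
    c,r=int(round(px[0])),int(round(px[1])); p=s["range_z"][max(r-1,0):r+2,max(c-1,0):c+2]; p=p[p>0]
    return np.array(s["xyz"])+ray(s,px)*np.median(p) if len(p) else None
def toolT():
    o=ctrl.get_obs(); return np.array(o["position"]),R.from_rotvec(o["tool_rot"])
E
python3 - <<'E'
from h import *
np.set_printoptions(precision=4,suppress=True)
o=ctrl.get_obs(); print(o["time_s"],o["position"],o["tool_rot"],o["grip_width"])
for cam in ("top","scene"):
    s=vision.snapshot(cam); cv2.imwrite(f"pics/{cam}0.png",s["color"])
    print(cam,s["xyz"],s["orientation"],s["fov_y"],s["k1"])
    for n,z in dict(gate_centre=.1,knob_centre=.183,setting_bar=.1,stud_a=.1,knob_far=.18,knob_near=.18,knob_left=.18,knob_right=.18,machine=0,wax_tin=.092,thread_spool=.092,pen_jar=0).items():
        for d in vision.pinpoint(cam,n)[:4]:
            print(n,round(d["p"],2),np.round(d["pixel"],1),at_z(s,d["pixel"],z),depth(s,d["pixel"]))
E
```

```text
0.0 [0.1392 0.5056 0.2301] [-0.4209 -3.1127  0.0036] 1.003728414153325
top [0.3058 0.0277 1.8684] [ 0.0732 -0.0713 -1.5417] 42.96119348439115 0.06691374442936328
gate_centre 0.8 [274.2 170.7] [ 0.5391 -0.0349  0.1   ] [ 0.5245 -0.031   0.2107]
knob_centre 0.56 [277.3 173.2] [ 0.5197 -0.043   0.183 ] [ 0.5164 -0.0419  0.2091]
setting_bar 0.48 [289.7 179.5] [ 0.5083 -0.0922  0.1   ] [ 0.5067 -0.0912  0.1146]
setting_bar 0.23 [300.2 162.6] [ 0.5715 -0.1292  0.1   ] [ 0.5729 -0.13    0.0908]
knob_far 0.48 [276.5 171.9] [ 0.5246 -0.0402  0.18  ] [ 0.5208 -0.0391  0.2091]
machine 0.66 [271.  172.5] [ 0.545  -0.0263  0.    ] [ 0.5186 -0.0204  0.2058]
wax_tin 0.54 [237.7 160.2] [0.5753 0.0998 0.092 ] [0.5703 0.0985 0.1246]
wax_tin 0.18 [275.1 174. ] [ 0.5281 -0.0388  0.092 ] [ 0.5139 -0.0346  0.2053]
thread_spool 0.53 [183.6 244.5] [0.2625 0.2853 0.092 ] [0.2607 0.2961 0.0177]
thread_spool 0.5 [303.4 161. ] [ 0.579  -0.1415  0.092 ] [ 0.5741 -0.1385  0.1236]
pen_jar 0.73 [361.  128.6] [ 0.7257 -0.3704  0.    ] [ 0.7118 -0.3571  0.0621]
scene [ 1.2614 -0.1579  0.8799] [0.6995 0.5562 1.2494] 5
[... 769 characters left out ...]
0.8 198. ] [ 0.5226 -0.0253  0.18  ] [ 0.531  -0.0268  0.1879]
knob_left 0.69 [268.2 230.1] [0.6589 0.0186 0.18  ] [0.5929 0.0379 0.1033]
knob_right 0.68 [232.3 195.9] [ 0.5082 -0.0471  0.18  ] [ 0.5313 -0.0505  0.2014]
knob_right 0.55 [229.3 195.7] [ 0.5053 -0.0553  0.18  ] [ 0.5233 -0.0577  0.1967]
machine 0.64 [242.2 246. ] [ 0.5488 -0.0322  0.    ] [ 0.6281 -0.0462  0.098 ]
wax_tin 0.73 [287.4 222.1] [0.5661 0.1047 0.092 ] [0.592  0.0949 0.1214]
thread_spool 0.61 [203.4 240.8] [ 0.5787 -0.1485  0.092 ] [ 0.5939 -0.1487  0.1095]
thread_spool 0.41 [242.5 244.6] [ 0.6186 -0.0434  0.092 ] [ 0.6254 -0.0447  0.1004]
pen_jar 0.71 [127.7 317.7] [ 0.7175 -0.38    0.    ] [ 0.7461 -0.3684  0.0462]
```

Run:
```python
import cv2
a=cv2.imread("pics/top0.png")[110:240,200:350]; b=cv2.imread("pics/scene0.png")[150:300,160:330]
cv2.imwrite("pics/topc.png",cv2.resize(a,None,fx=4,fy=4,interpolation=2)); cv2.imwrite("pics/scenec.png",cv2.resize(b,None,fx=4,fy=4,interpolation=2)[:600])
```

```text
(no output)
```

View pics/topc.png

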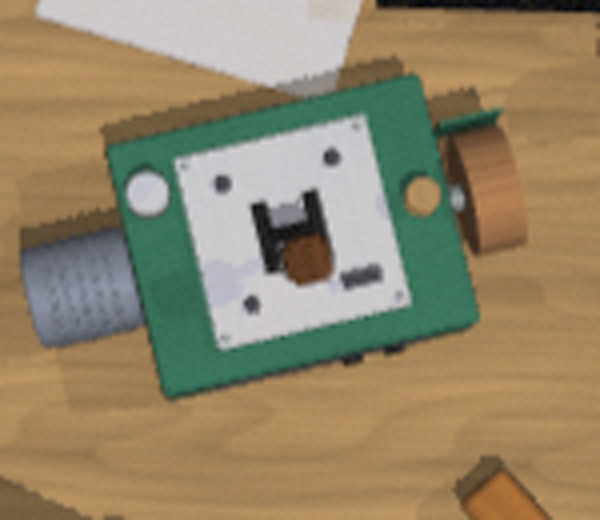

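View pics/scenec.png

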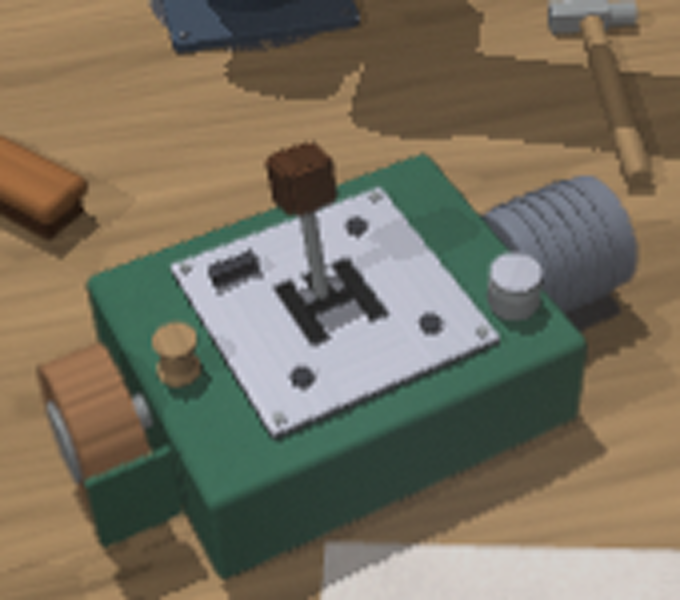

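View pics/scene0.png

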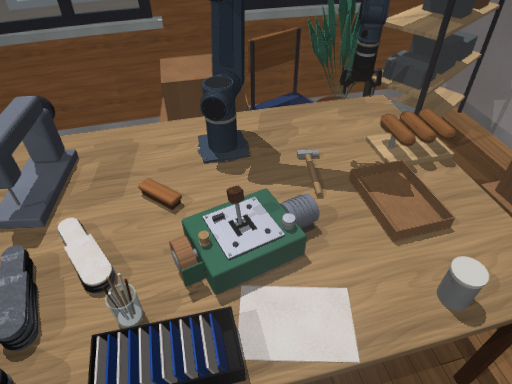

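The top crop shows the knob (about 307,258 in the crop) leaning near and parked. The bar is at crop (361,276), which is the near-right slot, and round studs sit at (222,184), (332,157) and (251,304). The scene view agrees, with the bar at crop (235,268). The tin is on the left, the spool on the right, and nothing else stands near the gate.

Run:
```python
from h import *
np.set_printoptions(precision=4,suppress=True)
s=vision.snapshot("top"); t=vision.snapshot("scene")
M=np.array([[57,51.5],[57,-51.5],[-57,51.5],[-57,-51.5]])/1000
def refine(s,p,x0,y0):
    g=cv2.cvtColor(s["color"],6).astype(float); c,r=[int(round(v)) for v in p]
    w=g[r-4:r+5,c-5:c+6]; m=np.clip(np.median(w)-15-w,0,None); yy,xx=np.mgrid[r-4:r+5,c-5:c+6]
    return [(m*xx).sum()/m.sum(),(m*yy).sum()/m.sum()]
tp=[(200+222/4,110+184/4),(200+332/4,110+157/4),(200+251/4,110+304/4),(200+361/4,110+276/4)]
sp=[(160+430/4,150+323/4),(160+302/4,150+377/4),(160+357/4,150+227/4),(160+235/4,150+268/4)]
for n,c,pp in(("top",s,tp),("scene",t,sp)):
    P=[]
    for i,p in enumerate(pp):
        q=refine(c,p,0,0); P.append(at_z(c,q,.112 if i==3 else .106)[:2])
    P=np.array(P); a=M-M.mean(0); b=P-P.mean(0)
    yaw=np.arctan2((a[:,0]*b[:,1]-a[:,1]*b[:,0]).sum(),(a*b).sum())
    A=np.array([[np.cos(yaw),-np.sin(yaw)],[np.sin(yaw),np.cos(yaw)]])
    print(n,"centre",P.mean(0),"yaw",yaw,"res",(P-P.mean(0)-M@A.T)*1000)
    ctr=P.mean(0)
    # knob points: by depth
    R_=c["range_z"]; pts=[]
    for r in range(150,220):
        for k in range(215,300):
            if R_[r,k]>0:
                w=np.array(c["xyz"])+ray(c,(k,r))*R_[r,k]
                if .165<w[2]<.23 and np.hypot(*(w[:2]-ctr))<.12: pts.append(np.r_[A.T@(w[:2]-ctr),w[2]])
    pts=np.array(pts); print(len(pts),"knob machine-frame min/max/mean",pts.min(0),pts.max(0),pts.mean(0))
    top=pts[pts[:,2]>np.percentile(pts[:,2],40)]; print("top pts mean",top.mean(0))
```

```text
top centre [ 0.5508 -0.0278] yaw 0.26502495841769896 res [[-0.2417 -0.5384]
 [-0.0583 -0.0363]
 [-0.0402 -0.4343]
 [ 0.3403  1.009 ]]
140 knob machine-frame min/max/mean [-0.0624 -0.0206  0.1742] [-0.0173  0.0187  0.22  ] [-0.0411 -0.0004  0.2054]
top pts mean [-0.0398 -0.0003  0.2095]
scene centre [ 0.5561 -0.0301] yaw 0.27847794125000735 res [[-0.4412 -0.9782]
 [-2.0816 -0.8284]
 [-0.7266  0.861 ]
 [ 3.2494  0.9457]]
254 knob machine-frame min/max/mean [-0.066  -0.0187  0.1659] [-0.02    0.0226  0.2121] [-0.035  -0.0014  0.1973]
top pts mean [-0.0395  0.0003  0.2046]
```

```bash
python3 -m handwheel '[[0,0,-0.1074,0,0,0,0],[0,0,-0.1074,0,0,0,0],[0,0,-0.1074,0,0,0,0],[0,0,-0.1074,0,0,0,0],[0,0,-0.1074,0,0,0,0],[0,0,0,-0.007,-0.03,0,0],[0,0,0,-0.007,-0.03,0,0],[0,0,0,-0.007,-0.03,0,0],[0,0,0,-0.007,-0.03,0,0],[0,0,0,-0.007,-0.03,0,0]]'
cat >> h.py <<'E'
C=np.array([.551,-.029]);YAW=.267
def st():
    p,r=toolT(); c,s_=np.cos(YAW),np.sin(YAW); d=p[:2]-C; o=ctrl.get_obs()
    f=np.array(o["contact_force"])
    print("t",round(o["time_s"],2),"machine",np.round([c*d[0]+s_*d[1],-s_*d[0]+c*d[1],p[2]],4),"toolx",np.round(r.as_matrix()[:,0],3),"toolz",np.round(r.as_matrix()[:,2],3),"F_m",np.round([c*f[0]+s_*f[1],-s_*f[0]+c*f[1],f[2]],2),"grip",round(o["grip_width"],3))
E
python3 -c "from h import *;st()"
```

```text
time_s: 2.23
position: [0.2133, 0.3696, 0.2313]
tool_rot: [-0.421, 3.113, 0.0]
contact_force: [0.6, -0.7, -0.6]
grip_width: 0.005
grip_force: 0.0
t 2.23 machine [-0.2206  0.4736  0.2313] toolx [-0.964 -0.266 -0.   ] toolz [ 0.  0. -1.] F_m [ 0.4  -0.79 -0.59] grip 0.005
```

```bash
python3 -m handwheel '[[0,0,0,-0.007,-0.03,0,0],[0,0,0,-0.007,-0.03,0,0],[0,0,0,-0.007,-0.03,0,0],[0,0,0,-0.007,-0.03,0,0],[0,0,0,-0.007,-0.03,0,0],[0,0,0,-0.007,-0.03,0,0],[0,0,0,-0.007,-0.03,0,0],[0,0,0,-0.007,-0.03,0,0],[0,0,0,-0.007,-0.03,0,0],[0,0,0,-0.007,-0.03,0,0]]' >/dev/null; python3 -m handwheel '[[0,0,0,-0.007,-0.03,0,0],[0,0,0,-0.007,-0.03,0,0],[0,0,0,-0.007,-0.03,0,0],[0,0,0,-0.007,-0.03,0,0],[0,0,0,-0.007,-0.03,0,0],[0,0,0,-0.005,-0.024,0,0],[0,0,0,0,0,0.02,0],[0,0,0,0,0,0.02,0],[0,0,0,0,0,0.019,0],[0,0,0,0,0,0,0]]' >/dev/null
python3 -c "
from h import *
st(); s=vision.snapshot('top'); cv2.imwrite('pics/t1.png',cv2.resize(s['color'][110:240,200:350],None,fx=4,fy=4,interpolation=2))"
```

```text
t 3.9 machine [-0.1124  0.002   0.1681] toolx [-0.964 -0.264  0.007] toolz [-0.008  0.002 -1.   ] F_m [-0.52 -0.03 -0.72] grip 0.002
```

View pics/t1.png

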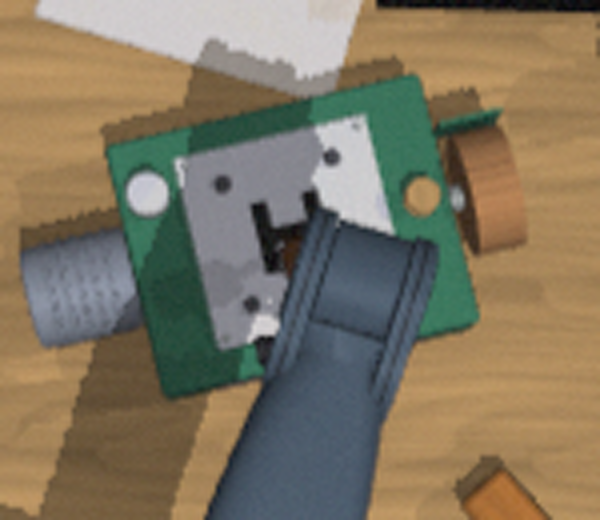

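The arm now hides the knob from the top camera, but the tool is in place on the near side of it. I'll push far in small steps and watch the force.

```bash
python3 -m handwheel '[[0,0,0,-0.008,0,0,0],[0,0,0,-0.008,0,0,0],[0,0,0,-0.008,0,0,0],[0,0,0,-0.006,0,0,0],[0,0,0,-0.006,0,0,0],[0,0,0,-0.005,0,0,0],[0,0,0,-0.005,0,0,0],[0,0,0,-0.005,0,0,0],[0,0,0,-0.005,0,0,0],[0,0,0,-0.005,0,0,0]]' >/dev/null
python3 -c "
from h import *
st()"; python3 -m handwheel '[[0,0,0,-0.004,0,0,0],[0,0,0,-0.004,0,0,0],[0,0,0,-0.004,0,0,0]]'>/dev/null;python3 -c "
from h import *
st()"
```

```text
t 4.78 machine [-0.0488  0.001   0.1723] toolx [-0.964 -0.265  0.   ] toolz [-0. -0. -1.] F_m [-2.18 -0.08  2.16] grip 0.002
t 5.03 machine [-0.0366  0.0009  0.1726] toolx [-0.964 -0.265 -0.   ] toolz [ 0. -0. -1.] F_m [-2.83 -0.64  4.76] grip -0.001
```

```bash
python3 -m handwheel '[[0,0,0,-0.002,0,0,0],[0,0,0,-0.002,0,0,0]]'>/dev/null;python3 -c "
from h import *
st()";  python3 -m handwheel '[[0,0,0,-0.002,0,0,0],[0,0,0,0,0,0,0]]'>/dev/null;python3 -c "
from h import *
st()
s=vision.snapshot('scene'); cv2.imwrite('pics/s2.png',cv2.resize(s['color'][150:300,160:330],None,fx=4,fy=4,interpolation=2))
for n in('knob_centre','knob_far','knob_right'):
  for d in vision.pinpoint('scene',n)[:2]:
    w=at_z(s,d['pixel'],.195); e=w[:2]-C; c,q=np.cos(YAW),np.sin(YAW); print(n,d['p'],d['pixel'],c*e[0]+q*e[1],-q*e[0]+c*e[1])
"
```

```text
t 5.2 machine [-0.0324  0.0009  0.173 ] toolx [-0.964 -0.265 -0.001] toolz [ 0.001 -0.    -1.   ] F_m [-3.82  0.32  5.2 ] grip -0.001
t 5.37 machine [-0.0305  0.0008  0.1732] toolx [-0.964 -0.265 -0.001] toolz [ 0.001 -0.    -1.   ] F_m [-2.98  0.62  5.19] grip 0.002
knob_centre 0.75 [240.1, 201.6] 0.00012239068450578408 -0.0041523445960949465
knob_far 0.53 [243.0, 202.1] 0.005772620863343451 0.0019002374765775016
knob_far 0.4 [247.5, 206.5] 0.02703338768424061 0.004606807412272316
knob_right 0.49 [235.6, 204.7] 0.005056427674975192 -0.020449373885710834
```

View pics/s2.png

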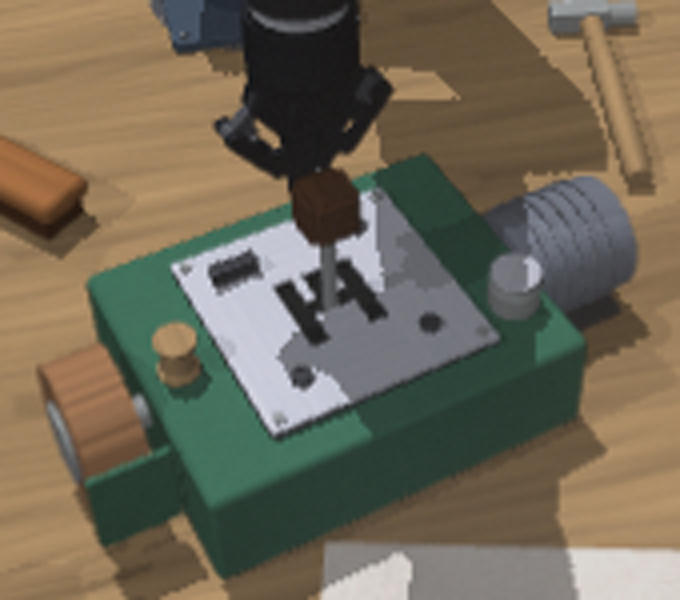

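The knob stands upright in the channel at about (0, 0) in machine coordinates. The gripper's linkage flares out along tool y, so I'll back off, lift and turn 90° before pushing sideways.

```bash
python3 -c "
from h import *
print(ctrl.get_obs()['q'])"; python3 -m handwheel '[[0,0,0,0.01,0,0,0],[0,0,0,0.02,0,0,0],[0,0,0,0.02,0,0,0],[0,0,0,0,0,-0.03,0],[0,0,0,0,0,-0.03,0],[0,0,0,0,0,-0.015,0],[0,0,0,0,0,0,0]]' >/dev/null
python3 -c "from h import *;st()"
```

```text
[-1.97864844e-01  3.41323909e-02 -3.05484045e-02  1.50450825e+00
  4.43995103e-05 -4.65970879e-01]
t 6.15 machine [-0.0797  0.0003  0.2508] toolx [-0.964 -0.265 -0.007] toolz [ 0.007 -0.001 -1.   ] F_m [-0.85 -0.4  -0.45] grip 0.001
```

```bash
python3 -m handwheel '[[0,0,0.1208,0,0,0,0],[0,0,0.1208,0,0,0,0],[0,0,0.1208,0,0,0,0],[0,0,0.1208,0,0,0,0],[0,0,0.1208,0,0,0,0],[0,0,0.1208,0,0,0,0],[0,0,0.1208,0,0,0,0],[0,0,0.1208,0,0,0,0],[0,0,0.1208,0,0,0,0],[0,0,0.1208,0,0,0,0]]' >/dev/null
python3 -m handwheel '[[0,0,0.1208,0,0,0,0],[0,0,0.1208,0,0,0,0],[0,0,0.1208,0,0,0,0],[0,0,0,0.025,0,0,0],[0,0,0,0.025,0.02,0,0],[0,0,0,0.02,0.03,0,0],[0,0,0,0,0.03,0,0],[0,0,0,0,0,0,0]]' >/dev/null
python3 -c "from h import *;st();print(toolT()[1].as_matrix())"
```

```text
t 7.65 machine [0.0024 0.0725 0.2432] toolx [-0.269  0.963  0.002] toolz [-0.002  0.002 -1.   ] F_m [-0.86 -0.66 -2.15] grip -0.003
[[-0.26853032  0.9632695  -0.0018277 ]
 [ 0.96326913  0.26853321  0.00157717]
 [ 0.00201004 -0.00133705 -0.99999709]]
```

```bash
python3 -m handwheel '[[0,0,0,0,-0.002,0.025,0],[0,0,0,0,0,0.025,0],[0,0,0,0,0,0.02,0],[0,0,0,0,0,0,0],[0,0,0,-0.01,0,0,0],[0,0,0,-0.01,0,0,0],[0,0,0,-0.008,0,0,0],[0,0,0,-0.006,0,0,0],[0,0,0,-0.006,0,0,0],[0,0,0,-0.006,0,0,0]]' >/dev/null
python3 -c "from h import *;st()"
python3 -m handwheel '[[0,0,0,-0.006,0,0,0],[0,0,0,-0.006,0,0,0],[0,0,0,-0.006,0,0,0],[0,0,0,-0.006,0,0,0],[0,0,0,-0.005,0,0,0]]' >/dev/null
python3 -c "from h import *;st()"
```

```text
t 8.48 machine [-0.0024  0.0247  0.1787] toolx [-0.265  0.964  0.001] toolz [ 0.002  0.002 -1.   ] F_m [-0.22  3.44  2.35] grip -0.0
t 8.9 machine [-0.003  -0.0045  0.1772] toolx [-0.265  0.964 -0.   ] toolz [ 0. -0. -1.] F_m [ 0.48  1.71 -0.51] grip 0.002
```

```bash
python3 -m handwheel '[[0,0,0,-0.005,0,0.003,0],[0,0,0,-0.004,0,0.003,0],[0,0,0,-0.003,0,0,0],[0,0,0,-0.002,0,0,0],[0,0,0,0,0,0,0]]' >/dev/null
python3 -c "from h import *;st()"
python3 -m handwheel '[[0,0,0,-0.002,0,0,0],[0,0,0,0,0,0,0]]' >/dev/null
python3 -c "
from h import *
st()
s=vision.snapshot('scene'); cv2.imwrite('pics/s3.png',cv2.resize(s['color'][150:300,160:330],None,fx=4,fy=4,interpolation=2))
for n in('knob_centre','knob_far','knob_right'):
  for d in vision.pinpoint('scene',n)[:2]:
    w=at_z(s,d['pixel'],.187); e=w[:2]-C; c,q=np.cos(YAW),np.sin(YAW); print(n,d['p'],d['pixel'],c*e[0]+q*e[1],-q*e[0]+c*e[1])
"
```

```text
t 9.32 machine [-0.0035 -0.018   0.1702] toolx [-0.265  0.964  0.001] toolz [-0.002  0.    -1.   ] F_m [ 0.09  1.54 -1.17] grip 0.0
t 9.48 machine [-0.0034 -0.0198  0.1707] toolx [-0.265  0.964  0.   ] toolz [-0.001  0.    -1.   ] F_m [-0.14  3.12 -1.54] grip -0.005
knob_centre 0.9 [224.6, 209.9] 0.0011207276981594436 -0.05226197829324482
knob_centre 0.36 [228.0, 213.5] 0.01797904975729183 -0.050123272838753605
knob_far 0.66 [228.0, 213.4] 0.01763909821159206 -0.04995980033804285
knob_right 0.6 [219.1, 209.9] -0.006156071682121737 -0.06534425219486908
```

View pics/s3.png

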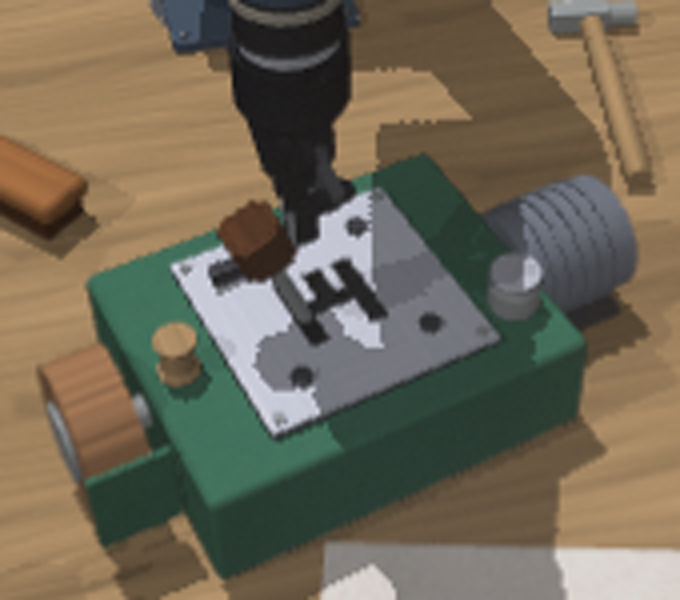

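The lever is near the right end of the channel, with the knob at about (0, -52). I'll press the last few millimetres to the stop.

```bash
python3 -m handwheel '[[0,0,0,-0.002,0,0,0],[0,0,0,0,0,0,0]]' >/dev/null
python3 -c "from h import *;st()"
python3 -m handwheel '[[0,0,0,-0.002,0,0,0],[0,0,0,0,0,0,0]]' >/dev/null
python3 -c "from h import *;st()"
```

```text
t 9.85 machine [-0.0031 -0.022   0.1713] toolx [-0.265  0.964 -0.   ] toolz [-0. -0. -1.] F_m [ 0.46  2.11 -1.49] grip -0.001
t 10.02 machine [-0.0031 -0.0234  0.1711] toolx [-0.265  0.964  0.002] toolz [-0.001  0.001 -1.   ] F_m [ 0.09  4.52 -1.52] grip 0.002
```

```bash
python3 -m handwheel '[[0,0,0,0.01,0,0,0],[0,0,0,0.02,0,0,0],[0,0,0,0,0,-0.03,0],[0,0,0,0,0,-0.03,0],[0,0,0,0,0,-0.02,0],[0,0,-0.1208,0,0,0,0],[0,0,-0.1208,0,0,0,0],[0,0,-0.1208,0,0,0,0],[0,0,-0.1208,0,0,0,0],[0,0,-0.1208,0,0,0,0]]' >/dev/null
python3 -m handwheel '[[0,0,-0.1208,0,0,0,0],[0,0,-0.1208,0,0,0,0],[0,0,-0.1208,0,0,0,0],[0,0,-0.1208,0,0,0,0],[0,0,-0.1208,0,0,0,0],[0,0,-0.1208,0,0,0,0],[0,0,-0.1208,0,0,0,0],[0,0,-0.1208,0,0,0,0],[0,0,0,-0.03,0,0,0],[0,0,0,-0.02,0,0,0]]' >/dev/null
python3 -m handwheel '[[0,0,0,-0.021,-0.02,0,0],[0,0,0,0,-0.02,0,0],[0,0,0,0,-0.02,0,0],[0,0,0,0,0,0,0]]' >/dev/null
python3 -c "
from h import *
st()
s=vision.snapshot('scene')
for n in('knob_centre','knob_far'):
  for d in vision.pinpoint('scene',n)[:1]:
    w=at_z(s,d['pixel'],.185); e=w[:2]-C; c,q=np.cos(YAW),np.sin(YAW); print(n,d['p'],d['pixel'],c*e[0]+q*e[1],-q*e[0]+c*e[1])
"
```

```text
t 12.02 machine [ 0.0685 -0.0579  0.2511] toolx [-0.965 -0.262 -0.   ] toolz [ 0.001 -0.004 -1.   ] F_m [-0.44 -0.01  0.14] grip -0.006
knob_centre 0.54 [223.1, 211.7] 0.0035197324695099546 -0.05802630429088484
knob_far 0.64 [227.0, 215.1] 0.02027392363048417 -0.05432763984685107
```

```bash
python3 -m handwheel '[[0,0,0,0,0.002,0.03,0],[0,0,0,0,0,0.03,0],[0,0,0,0,0,0.031,0],[0,0,0,0,0,0,0],[0,0,0,0.008,0,0,0],[0,0,0,0.008,0,0,0],[0,0,0,0.008,0,0,0],[0,0,0,0.006,0,0,0],[0,0,0,0.006,0,0,0],[0,0,0,0.004,0,0,0]]' >/dev/null
python3 -c "from h import *;st()"
python3 -m handwheel '[[0,0,0,0.004,0,0,0],[0,0,0,0.004,0,0,0],[0,0,0,0.004,0,0,0]]' >/dev/null
python3 -c "from h import *;st()"
python3 -m handwheel '[[0,0,0,0.004,0,0,0],[0,0,0,0.004,0,0,0],[0,0,0,0.004,0,0,0]]' >/dev/null
python3 -c "from h import *;st()"
```

```text
t 13.0 machine [ 0.0285 -0.0523  0.1621] toolx [-0.964 -0.265 -0.003] toolz [ 0.004 -0.    -1.   ] F_m [2.79 0.95 1.44] grip -0.0
t 13.25 machine [ 0.0169 -0.0523  0.1614] toolx [-0.964 -0.265 -0.003] toolz [ 0.003 -0.    -1.   ] F_m [ 2.   -0.7   2.58] grip -0.003
t 13.5 machine [ 0.0038 -0.0519  0.1604] toolx [-0.964 -0.265 -0.   ] toolz [ 0. -0. -1.] F_m [ 2.72 -0.19  1.57] grip -0.002
```

```bash
python3 -m handwheel '[[0,0,0,0.004,0,0,0],[0,0,0,0.004,0,0,0],[0,0,0,0.004,0,0,0],[0,0,0,0.003,0,0,0],[0,0,0,0,0,0,0]]' >/dev/null
python3 -c "from h import *;st()"
python3 -m handwheel '[[0,0,0,0.003,0,0,0],[0,0,0,0.002,0,0,0],[0,0,0,0,0,0,0]]' >/dev/null
python3 -c "from h import *;st()"
python3 -m handwheel '[[0,0,0,0.002,0,0,0],[0,0,0,0,0,0,0]]' >/dev/null
python3 -c "from h import *;st()"
```

```text
t 13.92 machine [-0.0123 -0.0514  0.1594] toolx [-0.964 -0.265  0.002] toolz [-0.003  0.001 -1.   ] F_m [ 1.13  0.09 -1.2 ] grip -0.003
t 14.17 machine [-0.0166 -0.0518  0.16  ] toolx [-0.964 -0.265  0.001] toolz [-0.001  0.    -1.   ] F_m [ 1.57 -0.03 -0.99] grip 0.001
t 14.33 machine [-0.0183 -0.0519  0.1602] toolx [-0.964 -0.265  0.   ] toolz [-0. -0. -1.] F_m [ 2.45 -0.02 -1.27] grip 0.002
```

Next I'll press on until the stop shows as a firm force rise.

```bash
for i in 1; do python3 -m handwheel '[[0,0,0,0.002,0,0,0],[0,0,0,0,0,0,0]]' >/dev/null
python3 -c "from h import *;st()"; python3 -m handwheel '[[0,0,0,0.002,0,0,0],[0,0,0,0,0,0,0]]' >/dev/null
python3 -c "from h import *;st()"; done
python3 -c "
from h import *
s=vision.snapshot('scene')
for n in('knob_centre','knob_far'):
  for d in vision.pinpoint('scene',n)[:1]:
    w=at_z(s,d['pixel'],.176); e=w[:2]-C; c,q=np.cos(YAW),np.sin(YAW); print(n,d['p'],d['pixel'],c*e[0]+q*e[1],-q*e[0]+c*e[1])
"
```

```text
t 14.5 machine [-0.0202 -0.052   0.1603] toolx [-0.964 -0.265  0.   ] toolz [-0. -0. -1.] F_m [ 2.33  0.41 -1.36] grip 0.0
t 14.67 machine [-0.0223 -0.0519  0.1604] toolx [-0.964 -0.265  0.   ] toolz [-0. -0. -1.] F_m [ 1.5   0.18 -1.53] grip 0.004
knob_centre 0.64 [217.1, 202.3] -0.047010258854277454 -0.053687935779260565
```

```bash
python3 -m handwheel '[[0,0,0,0.002,0,0,0],[0,0,0,0,0,0,0]]' >/dev/null
python3 -c "from h import *;st()"; python3 -m handwheel '[[0,0,0,0.002,0,0,0],[0,0,0,0,0,0,0]]' >/dev/null
python3 -c "from h import *;st()";python3 -m handwheel '[[0,0,0,0.002,0,0,0],[0,0,0,0,0,0,0]]' >/dev/null
python3 -c "from h import *;st()"
```

```text
t 14.98 machine [-0.0239 -0.0519  0.1603] toolx [-0.964 -0.265 -0.001] toolz [ 0.  0. -1.] F_m [ 3.67 -0.33 -2.55] grip -0.001
t 15.15 machine [-0.0248 -0.0518  0.1603] toolx [-0.964 -0.265 -0.003] toolz [ 0.003  0.001 -1.   ] F_m [ 5.59  0.06 -2.99] grip -0.001
t 15.32 machine [-0.0254 -0.0518  0.1603] toolx [-0.964 -0.266 -0.006] toolz [ 0.006  0.002 -1.   ] F_m [10.21  0.41 -4.86] grip 0.001
```

The force climbed to 10 N while the tool hardly moved, so the lever is at the stop. I'll back off, lift away and check.

```bash
python3 -m handwheel '[[0,0,0,-0.01,0,0,0],[0,0,0,-0.02,0,0,0],[0,0,0,-0.02,0,0,0],[0,0,0,0,0,-0.03,0],[0,0,0,0,0,-0.03,0],[0,0,0,0,0,-0.03,0],[0,0,0,0,0.03,0,0],[0,0,0,0,0.04,0,0],[0,0,0,0,0.04,0,0],[0,0,0,0,0.04,0,0]]' >/dev/null
python3 -m handwheel '[[0,0,0,0,0.04,0,0],[0,0,0,0,0.04,0,0],[0,0,0,0,0.04,0,0],[0,0,0,0,0.04,0,0],[0,0,0,0,0,0,0],[0,0,0,0,0,0,0]]' >/dev/null
python3 -c "
from h import *
st()
for cam,R0 in(('top',(110,200)),('scene',(150,160))):
  s=vision.snapshot(cam); cv2.imwrite(f'pics/{cam}9.png',cv2.resize(s['color'][R0[0]:R0[0]+140,R0[1]:R0[1]+160],None,fx=4,fy=4,interpolation=2))
  c,q=np.cos(YAW),np.sin(YAW)
  for d in vision.pinpoint(cam,'knob_centre')[:1]:
    e=at_z(s,d['pixel'],.176)[:2]-C; print(cam,d['p'],c*e[0]+q*e[1],-q*e[0]+c*e[1])
  P=[]
  for r in range(150,225):
    for k in range(205,305):
      z=s['range_z'][r,k]
      if z>0:
        w=np.array(s['xyz'])+ray(s,(k,r))*z; e=w[:2]-C
        if .15<w[2]<.23 and np.hypot(*e)<.13: P.append([c*e[0]+q*e[1],-q*e[0]+c*e[1],w[2]])
  P=np.array(P); print(len(P),P.min(0).round(4),P.max(0).round(4),P.mean(0).round(4))
"
```

```text
t 16.65 machine [0.0207 0.2597 0.2505] toolx [-0.963 -0.269  0.001] toolz [-0.001 -0.002 -1.   ] F_m [-0.39 -1.23  0.25] grip 0.0
top 0.72 -0.053297356913929304 -0.054326546065584624
166 [-0.0839 -0.0774  0.1613] [-0.0353 -0.0296  0.2014] [-0.0609 -0.052   0.187 ]
scene 0.76 -0.06177057868102828 -0.05137243190859735
234 [-0.0824 -0.0783  0.1506] [-0.034  -0.0323  0.1975] [-0.0498 -0.0565  0.1819]
```

View pics/top9.png

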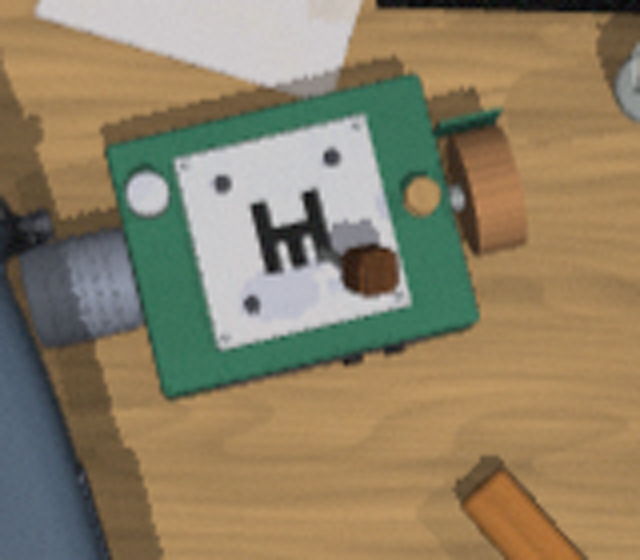

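View pics/scene9.png

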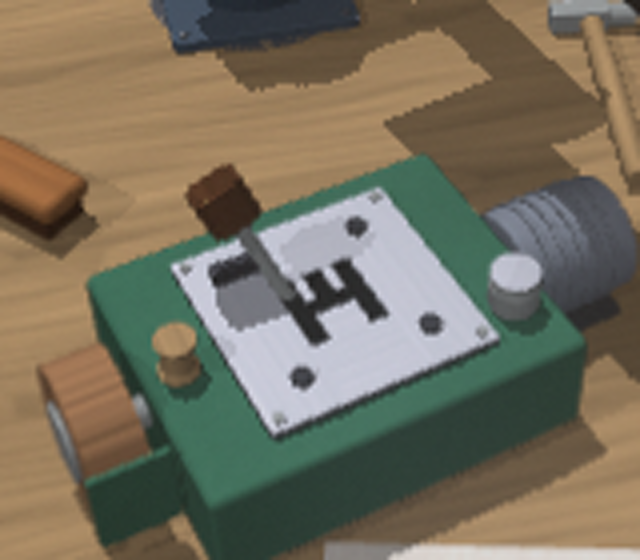

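The knob sits over the setting bar at about (-57, -52), fully home. The tin and spool haven't moved.

```bash
python3 -c "from h import *;print(order.finish_job())"
```

```text
the job is handed in; nothing more can be done
None
```

The lever was pushed out of park, across the channel and firmly home in the near-right slot marked by the setting bar; the job was handed in at about 17 s with the arm clear and the tin and spool unmoved.

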